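# Pick an air cylinder from under the hang-in trays of a storage bin

### The job

The order calls for the air cylinder (aluminium with black ends) at the bottom of the blue bin, under the red and the yellow hang-in tray. Lift both trays straight out by their carrying bars and stand them on the black rubber mat, lay the cylinder in the grey order tray, then hang each tray back in the bin exactly where it hung before; set everything down gently. Leave the brass manifold lying where it is and do not disturb the carton or the tape roll.

Things in the scene. Friction and masses are not known exactly. Their poses are not given: they have to be found in the camera images.
- bin: Blue open storage bin, fixed, 280 (x) x 212 over rims (y) x 70 high; lowered sloping front at its -x, towards the robot. Origin: centre of underside, on the bench. Floor and walls 4; inner faces at x +-136, y +-94. Flat side rims y +-94 to +-106, top at 70, from x -75 to +148; ahead of that the sides slope down to the 35 high front lip. (mm)
- red_tray: Red hang-in tray with black push-in fittings, 0.26 kg: box 80 (x) x 178 (y) x 37, 156 long at the bottom. End flanges out to y +-106, undersides at 33, rest on the bin rims, 5 play. Black carrying bar along y, 12 thick, 90 long, at 50 to 66; contents below 22. Origin: centre of underside, 37 above the bench when hung. One tray hangs in front (bin x about -20), one behind (+75). (mm)
- yellow_tray: Yellow hang-in tray with coppery silencers, 0.26 kg: box 80 (x) x 178 (y) x 37, 156 long at the bottom. End flanges out to y +-106, undersides at 33, rest on the bin rims, 5 play. Black carrying bar along y, 12 thick, 90 long, at 50 to 66; contents below 22. Origin: centre of underside, 37 above the bench when hung. One tray hangs in front (bin x about -20), one behind (+75). (mm)
- cylinder: Air cylinder lying on the bin's 4 floor along the bin: aluminium barrel, black end blocks, thin steel rod at its -x end. 200 long (x), 28 wide, 28 high; square body x -60 to +100, rod -60 to -100. Origin: mid length, on the underside. Balance point x +20: grip there across the 28. 0.4 kg. Trays hide its middle at first; its front 35 to 60 shows. About 35 free on either side. (mm)
- manifold: Brass bar manifold with five dark ports, in the bin beside the cylinder and parallel to it, about 84 between centres; left or right varies. 200 long (x), 28 wide, 28 high. Origin: centre of underside. Not wanted, stays where it is. (mm)
- mat: Black rubber mat, flat on the bench, 230 (x) x 225 (y) x 4. Origin: centre of its underside; its top is 4 above the bench. The side area for the trays: both fit on it one behind the other along its x, each spanning its y. Fixed. (mm)
- order_tray: Grey open plastic order tray, 280 (x) x 150 (y) x 35 high, walls and floor 4, empty. Origin: centre of its underside, on the bench. The cylinder goes in here, lengthwise. Fixed. (mm)
- carton: Bystander: small closed cardboard carton 80 x 70 x 75 high at one outer side of the work (sides vary). Origin: centre of its underside. Not to be disturbed. (mm)
- tape_roll: Bystander: brown roll of packing tape lying flat, 84 across, 48 high, at the other outer side. Origin: centre of its underside. Not to be disturbed. (mm)

How it is judged (in metres and radians):
On the way, in this order (a step that is already met when the one before it is completed fails the run):
1. both trays stand level on the rubber mat (centres within 100 mm of its centre lengthwise and 70 mm across), let go and at rest (x of red_tray in the frame of mat between -0.1 and 0.1 m and y of red_tray in the frame of mat between -0.07 and 0.07 m and z of each of red_tray, yellow_tray in the frame of mat below 0.012 m and angle between each of red_tray, yellow_tray's own z axis and vertical below 0.1 rad and contact force between the fingers and red_tray below 0.3 N and linear speed of each of red_tray, yellow_tray below 0.03 m/s and x of yellow_tray in the frame of mat between -0.1 and 0.1 m and y of yellow_tray in the frame of mat between -0.07 and 0.07 m and contact force between the fingers and yellow_tray below 0.3 N), for 0.2 s.
2. the cylinder lies flat inside the order tray, let go and at rest (x of cylinder in the frame of order_tray between -0.06 and 0.06 m and y of cylinder in the frame of order_tray between -0.075 and 0.075 m and z of cylinder in the frame of order_tray below 0.037 m and angle between cylinder's own x axis and vertical between 1.45 and 1.69 rad and contact force between the fingers and cylinder below 0.3 N and linear speed of cylinder below 0.03 m/s), for 0.2 s.
At the end, for the whole second after the job is handed in: Each tray hangs in the bin within 15 mm of where it hung at the start, level (within 0.05 rad) and square to the bin (within 0.12 rad); the cylinder lies flat inside the order tray on its floor; the manifold lies within 20 mm of where it was; all let go and at rest (all of step 2 and distance of each of red_tray, yellow_tray from where it was at the start of the episode below 0.015 m and angle between each of red_tray, yellow_tray's own z axis and vertical below 0.05 rad and angle between the y axis of each of red_tray, yellow_tray and the y axis of bin, either way round below 0.12 rad and angular speed of each of red_tray, yellow_tray, cylinder below 0.2 rad/s and contact force between the fingers and red_tray below 0.3 N and linear speed of each of red_tray, yellow_tray below 0.03 m/s and contact force between the fingers and yellow_tray below 0.3 N and distance of manifold from where it was at the start of the episode below 0.02 m); the robot touches nothing.
It fails at once if a bystander (carton, tape roll) is moved by more than 30 mm (distance of any of carton, tape_roll from where it was at the start of the episode above 0.03 m).
It fails at once if the cylinder or a tray is dropped or thrown down (moving faster than 0.6 m/s in the last few centimetres above the bench, instead of being set down) ((height (world z) of cylinder below 0.03 m and linear speed of cylinder above 0.6 m/s) or (height (world z) of red_tray below 0.045 m and linear speed of red_tray above 0.6 m/s) or (height (world z) of yellow_tray below 0.045 m and linear speed of yellow_tray above 0.6 m/s)).
It also fails if it takes over 136 s, if anything falls off the work surface, if the arm or the gripper's body presses on something with over 40 N, if the wrist force passes 120 N, or if a joint passes its speed limit or range.

### The arm

A 6-joint arm with a two-finger parallel gripper is mounted at the origin on the work surface. World frame = base frame: x ahead of the robot, y to its left, z up, the work surface at z = 0. Lengths are in mm, angles in rad, forces in N, time in s.
With the tool pointing down it reaches from about 350 to 875 mm from the base axis. Payload 4.2 kg.
Tool frame: the origin (TCP) lies at the very end of the fingers, on their centre line; the grasp point (between the pads) lies 19 mm behind it; z points along the fingers, y is the direction in which the jaws open and shut (so a half turn about z gives the same grasp; the last joint's range is limited). The gripper opens to 85 mm and grips with 20 to 120 N. Pads are 22 mm wide; open, the fingers measure 114 mm over their backs; the gripper's body (76 mm by 85 mm) begins 54 mm behind the grasp point. The pads swing forward as they close: fully open they stand 13 mm farther back than shut.
Start: joints at [1.435, 0.385, 0.008, 0, -1.194, -0.259], TCP at [240.356, 576.912, 231.312] pointing down, gripper open.
Joint ranges: [-3.14, 3.14], [-1.21, 2.06], [-1.07, 1.41], [-3.16, 2.05], [-2.99, -0.16], [-3.1, 3.1]. Speed limits (rad/s): [2.79, 2.79, 3.14, 3.14, 3.14, 3.14].

### API

Orientations are given as a unit quaternion [x, y, z, w].
In Python, from bench import arm gives the robot as it stands.
- The arm moves only by the tool apply_moves, never from a script. Its argument "plan" is one flat list of numbers, 5 for each row, row after row: the gripper's target within -1 to 1 (shut at 1, half-way at 0, fully open at -1), then the shift along the world's x, y, z in m, then the turn about the world's z in degrees. A call has 1 to 8 rows; each row is the pose to reach, as a shift and turn from the pose commanded when the call began; what a row does not reach only later rows make up. A row lasts 1/12 s, in which the tool goes at most 41.7 mm and 7.16 degrees, less where a joint would pass 70% of its speed; a pose out of reach is approached as far as the arm can. A call with a gripper value outside its range is refused whole. The fingers move at their own pace and stop on an object; the grip force is fixed at half the most. Time passes only in rows, so rows that repeat a pose let the fingers close. It gives the time, the measured TCP pose, the force and the opening at its end, in the units of the state.
- arm.read_state(): the state, without advancing time (a new reading comes with each control period).
- arm.get_image(name): name is "side" or "top" or "wrist"; returns a dict with "color" (480x640x3 uint8, red, green, blue), "range_z" (480x640 float32, mm along the optical axis (not along the pixel's ray), 0 where there is no reading), "camera_matrix" (3x3 intrinsics, pixels), "camera_from_world" (4x4, takes a point from world to camera coordinates); the wrist camera has in their place "mount" (4x4, takes a point from camera to tool coordinates, whose origin is the TCP and whose axes are the flange's). Camera axes: x right, y down, z forward; pixel columns grow to the right and rows downward; lengths in mm; the calibration is good to about 2 mm. A picture is of the moment at which its call begins: read the wrist's pose just before it.
- arm.job_done(): hands the job in, once; it reports no verdict.
The state is a dict: "clock": time; "joints": joint angles; "joint_vel": joint speeds; "joint_efforts": joint torques, N m; "position": TCP position; "ee_rot": TCP orientation; "contact_force": force on the tool from outside, world axes, zero at the start; "wrist_torque": the same for the moment, N m; "gripper_width": finger opening in mm.
Only numpy, scipy, OpenCV 4.12 (cv2) and the standard library are available. Lean on these libraries where they do the work, as an engineer would, in place of code of your own. Each camera call takes 0.05 s, during which the arm holds its last target.

## Working session

There is one attempt and no reset: what is moved stays moved. The work goes in short steps, Python scripts to look and compute and a tool call to move; the robot and the scene stay as the last step left them, time stands still between calls to the robot, and variables do not carry over. Pictures are saved under pics/ and viewed, and the job is handed in when it is done.

Besides the shell and the picture viewer there is one more tool, called after "Request:" by a JSON object that holds its "op" and its "data". apply_moves: Moves the arm, as the interface text tells. Its arguments: {"type":"object","properties":{"plan":{"type":"array","items":{"type":"number"}}},"required":["plan"]}

```bash
ls; mkdir -p pics; python3 - <<'E'
from bench import arm
import cv2,numpy as np
s=arm.read_state();print(s)
for n in ("side","top","wrist"):
    d=arm.get_image(n)
    cv2.imwrite(f"pics/a_{n}.png",d["color"][:,:,::-1]);np.savez(f"/tmp/a_{n}.npz",**d)
    print(n,d["camera_matrix"],d.get("camera_from_world",d.get("mount")))
E
```

```text
pics
{'clock': 0.0, 'joints': array([ 1.43461107e+00,  3.85554738e-01,  6.60431430e-03, -4.86659575e-04,
       -1.19401307e+00, -2.58579521e-01]), 'joint_vel': array([ 0.00032465, -0.00032108,  0.00257287, -0.00095093,  0.00050166,
        0.00081771]), 'joint_efforts': array([ 5.79443804e-04, -3.92290199e+01,  1.88399005e+01,  4.18610618e+00,
       -4.66976126e-03, -5.39028491e-06]), 'position': array([240.1405619 , 576.37858832, 230.21610557]), 'ee_rot': array([ 9.80565049e-01, -1.96191132e-01, -1.59469721e-04,  1.09538496e-03]), 'contact_force': array([ 0.69900305,  0.30520653, -0.80114492]), 'wrist_torque': array([-0.02102668,  0.01273022,  0.03400343]), 'gripper_width': 85.33881744514251}
side [[446.30805409   0.         317.23818226]
 [  0.         446.30805409 242.03929316]
 [  0.           0.           1.        ]] [[-9.86514797e-01 -1.63008847e-01  1.47197647e-02  5.30798777e+02]
 [-1.10495014e-01  5.96950162e-01 -7.94632844e-01  9.41070906e+01]
 [ 1.20745218e-01 -7.85543519e-01 -6.06911832e-01  9.90829429e+02]
 [ 0.00000000e+00  0.00000000e+00  0.00000000e+00  1.00000000e+00]]
top [[585.60932361   0.         325.77673985]
 [  0.         585.60932361 241.97387543]
 [  0.           0.           1.        ]] [[-4.40609269e-02 -9.99028787e-01  3.43807826e-04  1.72329438e+01]
 [-9.78217024e-01  4.30731660e-02 -2.03066878e-01  5.48494153e+02]
 [ 2.02854847e-01 -9.28363352e-03 -9.79164810e-01  1.56489273e+03]
 [ 0.00000000e+00  0.00000000e+00  0.00000000e+00  1.00000000e+00]]
wrist [[340.90034244   0.         318.06162706]
 [  0.         340.90034244 238.46402004]
 [  0.           0.           1.        ]] [[-7.76073093e-04 -9.44712260e-01 -3.27899593e-01  8.38376739e+01]
 [ 9.99999348e-01 -4.58362143e-04 -1.04621127e-03  3.07222555e-01]
 [ 8.38071856e-04 -3.27900192e-01  9.44712000e-01 -1.42223132e+02]
 [ 0.00000000e+00  0.00000000e+00  0.00000000e+00  1.00000000e+00]]
```

View pics/a_top.png

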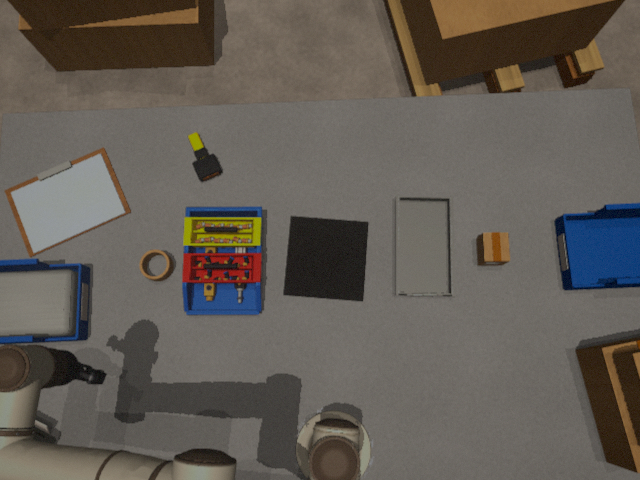

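View pics/a_side.png

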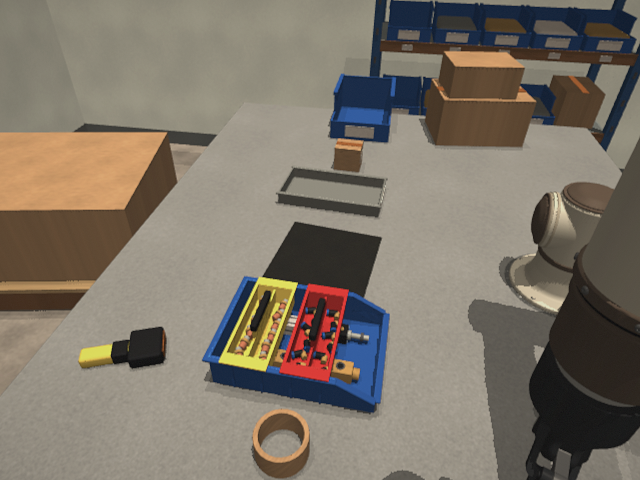

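View pics/a_wrist.png

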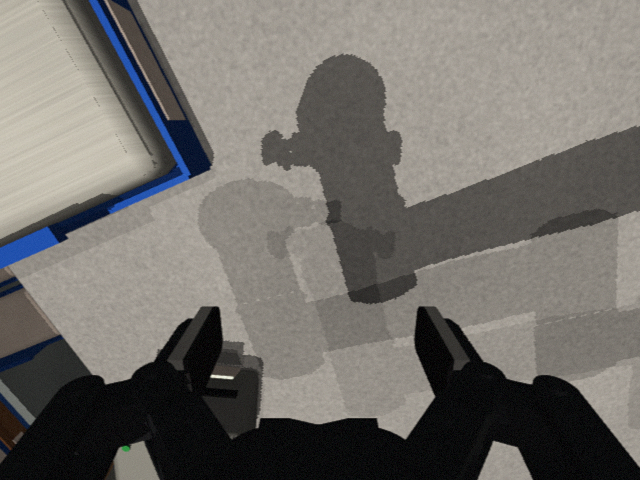

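The top view shows the bin at about (223,260) px with the yellow tray behind at (222,232) and the red in front at (222,268). The mat is at (327,258), the order tray at (423,247), the tape at (156,265) and the carton at (494,248). The cylinder's rod is at (240,290) and the manifold at (209,288). Next I measure these positions.

```bash
cat > h.py <<'E'
import numpy as np,cv2
from scipy.spatial.transform import Rotation as R
def load(p): return dict(np.load(p))
def T_wc(d,state=None):
    if "camera_from_world" in d: return np.linalg.inv(d["camera_from_world"])
    T=np.eye(4);T[:3,:3]=R.from_quat(state["ee_rot"]).as_matrix();T[:3,3]=state["position"]
    return T@d["mount"]
def cloud(d,T):
    z=d["range_z"].astype(float);K=d["camera_matrix"]
    v,u=np.indices(z.shape)
    P=np.stack([(u-K[0,2])*z/K[0,0],(v-K[1,2])*z/K[1,1],z],-1)
    W=P@T[:3,:3].T+T[:3,3]; W[z<=0]=np.nan
    return W
def rays(d,T,uv,h):
    K=d["camera_matrix"];uv=np.asarray(uv,float)
    r=np.c_[(uv[:,0]-K[0,2])/K[0,0],(uv[:,1]-K[1,2])/K[1,1],np.ones(len(uv))]@T[:3,:3].T
    o=T[:3,3]; return o+r*((h-o[2])/r[:,2])[:,None]
def masks(c):
    hsv=cv2.cvtColor(c,cv2.COLOR_RGB2HSV);H,S,V=[hsv[...,i].astype(int) for i in range(3)]
    return dict(red=((H<6)|(H>174))&(S>170)&(V>70),yellow=(H>24)&(H<36)&(S>150)&(V>80),blue=(H>100)&(H<125)&(S>140),dark=V<45,
      aluminium=(S<40)&(V>110))
E
python3 - <<'E'
from h import *
for n in("top","side"):
    d=load(f"/tmp/a_{n}.npz");T=T_wc(d);W=cloud(d,T);m=masks(d["color"])
    roi=(W[...,0]>300)&(W[...,0]<800)&(abs(W[...,1])<520)&(W[...,2]<150)
    print(n,"bench z",np.nanmedian(W[...,2][(roi)&(W[...,2]<12)]))
    for c in("red","yellow","blue"):
        k=(m[c]&roi).astype(np.uint8);
        nn,l,st,ce=cv2.connectedComponentsWithStats(k)
        for i in range(1,nn):
            if st[i,4]>60:
                P=W[l==i];print(c,st[i],np.nanpercentile(P,[1,50,99],axis=0).round().tolist())
# top: rect fits by plane
d=load("/tmp/a_top.npz");T=T_wc(d);W=cloud(d,T);m=masks(d["color"])
k=((W[...,0]>350)&(W[...,0]<800)&(W[...,1]<100)&(W[...,1]>-150)&(W[...,2]<20)&(d["color"].max(2)<50)).astype(np.uint8)
nn,l,st,ce=cv2.connectedComponentsWithStats(k);i=1+st[1:,4].argmax()
c=cv2.findContours((l==i).astype(np.uint8),0,2)[0][0]
print("mat",cv2.minAreaRect(rays(d,T,c[:,0],4)[:,:2].astype(np.float32)))
h=W[...,2]
for nm,y0,y1,a,b in(("order",-420,-110,12,60),("carton",-520,-330,50,100),("tape",250,480,30,70)):
    k=(W[...,0]>350)&(W[...,0]<800)&(W[...,1]<y1)&(W[...,1]>y0)&(h>a)&(h<b)
    nn,l,st,ce=cv2.connectedComponentsWithStats(k.astype(np.uint8))
    for i in range(1,nn):
        if st[i,4]>80: print(nm,st[i],cv2.minAreaRect(W[l==i][:,:2].astype(np.float32)),np.nanmedian(W[l==i][:,2]))
E
```

```text
top bench z 0.6359614357928649
red [ 183  253   78   30 1630] [[448.0, 175.0, 32.0], [487.0, 286.0, 60.0], [528.0, 382.0, 81.0]]
yellow [ 183  217   78   29 1283] [[549.0, 172.0, 33.0], [588.0, 276.0, 68.0], [631.0, 381.0, 81.0]]
blue [186 207  76  10 381] [[628.0, 169.0, 26.0], [651.0, 272.0, 68.0], [660.0, 377.0, 77.0]]
blue [247 245  15   7  64] [[528.0, 174.0, -3.0], [544.0, 195.0, 6.0], [558.0, 217.0, 75.0]]
blue [217 248  18   5  76] [[542.0, 255.0, -5.0], [550.0, 279.0, 4.0], [556.0, 302.0, 10.0]]
blue [ 183  283   78   32 1892] [[365.0, 180.0, -5.0], [404.0, 283.0, 6.0], [452.0, 385.0, 69.0]]
side bench z -0.4022243992732797
red [ 280  284   69   98 2998] [[452.0, 176.0, 31.0], [492.0, 284.0, 70.0], [535.0, 386.0, 76.0]]
yellow [247 300  12  25  61] [[621.0, 203.0, 37.0], [624.0, 234.0, 39.0], [628.0, 265.0, 43.0]]
yellow [262 303  18  39 109] [[581.0, 204.0, 37.0], [587.0, 254.0, 39.0], [590.0, 299.0, 42.0]]
blue [ 203  277  186  135 7916] [[372.0, 181.0, 1.0], [447.0, 337.0, 32.0], [663.0, 390.0, 71.0]]
blue [291 284  16  31 230] [[533.0, 104.0, 1.0], [547.0, 185.0, 44.0], 
[... 255 characters left out ...]
36.5384521484375, -283.0411071777344), (166.31874084472656, 289.6076354980469), 85.95504760742188) 33.24913262982773
carton [480 232  30  31 838] ((513.6209716796875, -469.2947998046875), (73.18428802490234, 82.45417785644531), 88.25176239013672) 74.53638650644814
tape [ 184  206   51   94 2361] ((535.7330932617188, 316.7337646484375), (133.089111328125, 256.447021484375), 89.9952621459961) 48.46716283142155
tape [150 249  22  31 206] ((510.9488830566406, 453.251220703125), (83.36204528808594, 52.59913635253906), 0.4298548102378845) 45.51101608667
tape [182 279  54  35 352] ((385.41217041015625, 335.5614318847656), (161.92308044433594, 77.94288635253906), 54.54860305786133) 38.68491340239132
```

Request:
{"op": "apply_moves", "data": {"plan": [-1,0.3,-0.277,0.09,-67.4,-1,0.3,-0.277,0.09,-67.4,-1,0.3,-0.277,0.09,-67.4,-1,0.3,-0.277,0.09,-67.4,-1,0.3,-0.277,0.09,-67.4,-1,0.3,-0.277,0.09,-67.4,-1,0.3,-0.277,0.09,-67.4,-1,0.3,-0.277,0.09,-67.4]}}

```text
clock: 0.82
position: [480.5, 354.4, 303.4]
ee_rot: [0.765, -0.645, -0.0, 0.0]
contact_force: [0.6, 0.9, -0.5]
gripper_width: 85.5
```

Request:
{"op": "apply_moves", "data": {"plan": [-1,0.05,-0.06,0.01,-8,-1,0.05,-0.06,0.01,-8,-1,0.05,-0.06,0.01,-8,-1,0.05,-0.06,0.01,-8,-1,0.05,-0.06,0.01,-8]}}

```text
clock: 1.23
position: [529.3, 295.9, 312.5]
ee_rot: [0.72, -0.694, -0.0, 0.0]
contact_force: [-0.2, 0.4, 0.2]
gripper_width: 85.3
```

```bash
cat >> h.py <<'E'
def snap(tag,n="wrist"):
    from bench import arm
    s=arm.read_state();d=arm.get_image(n)
    cv2.imwrite(f"pics/{tag}.png",d["color"][:,:,::-1])
    o=dict(d);o["position"]=s["position"];o["ee_rot"]=s["ee_rot"];np.savez(f"/tmp/{tag}.npz",**o)
    print("t",round(s["clock"],2),"pos",s["position"].round(1),"yaw",np.degrees(2*np.arctan2(s["ee_rot"][1],s["ee_rot"][0])).round(2),"F",s["contact_force"].round(1),"w",s["gripper_width"])
    return o,T_wc(o,s)
E
python3 - <<'E'
from h import *
snap("b")
E
```

```text
t 1.23 pos [529.3 295.9 312.5] yaw -87.95 F [-0.2  0.4  0.2] w 85.32165751253771
```

View pics/b.png

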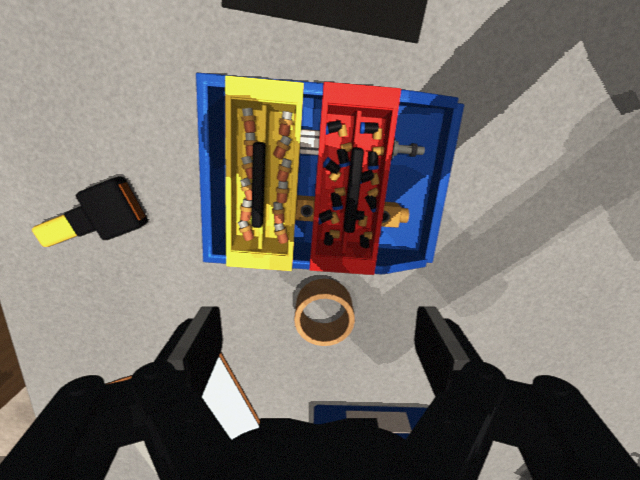

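The wrist view shows the yellow bar at (258,184), the red bar at (355,190), the cylinder's rod at (408,150), the manifold at (398,215) and the tape at (325,312).

```bash
cat >> h.py <<'E'
def rect(P):
    (c,wh,a)=cv2.minAreaRect(np.asarray(P)[:,:2].astype(np.float32))
    if wh[0]<wh[1]: wh=wh[::-1];a+=90
    a=(a+90)%180-90
    return np.round(c,1),np.round(wh,1),round(a,2)
def bars(d,T,lo=80,hi=115,x=(350,760),y=(100,450)):
    W=cloud(d,T);k=(W[...,2]>lo)&(W[...,2]<hi)&(d["color"].max(2)<70)&(W[...,0]>x[0])&(W[...,0]<x[1])&(W[...,1]>y[0])&(W[...,1]<y[1])
    n,l,st,ce=cv2.connectedComponentsWithStats(k.astype(np.uint8))
    for i in range(1,n):
        if st[i,4]>200:
            c=cv2.findContours((l==i).astype(np.uint8),0,1)[0][0][:,0]
            zt=np.percentile(W[l==i][:,2],90)
            print("bar",st[i],"ztop",zt.round(1),rect(rays(d,T,c,(hi+lo)/2 if zt is None else zt)))
E
python3 - <<'E'
from h import *
d=load("/tmp/b.npz");T=T_wc(d,d);W=cloud(d,T);m=masks(d["color"])
bars(d,T)
for c in("red","yellow"):
    # flange/rim tops z~74
    k=m[c]&(W[...,2]>66)&(W[...,2]<82)
    print(c,k.sum(),np.nanmedian(W[...,2][k]),rect(W[k]))
    n,l,st,ce=cv2.connectedComponentsWithStats(m[c].astype(np.uint8));i=1+st[1:,4].argmax()
    cc=cv2.findContours((l==i).astype(np.uint8),0,1)[0][0][:,0]
    print(" outline",rect(rays(d,T,cc,74)))
k=m["blue"]&(W[...,2]>62)&(W[...,2]<75)&(W[...,1]<450)&(W[...,1]>100);print("blue rim",k.sum(),np.median(W[k][:,2]),rect(W[k]))
al=(W[...,2]<45)&(W[...,2]>8)&(W[...,0]>390)&(W[...,0]<465)&(W[...,1]>180)&(W[...,1]<375)&~m["blue"]
n,l,st,ce=cv2.connectedComponentsWithStats(al.astype(np.uint8))
for i in range(1,n):
    if st[i,4]>60: print(st[i],rect(W[l==i]),np.percentile(W[l==i][:,2],[5,50,95]),d["color"][l==i].mean(0))
for u,v in((310,142),(305,208),(320,70)): print(u,v,W[v,u])
k=(d["color"].max(2)<45)&(W[...,1]<120)&(W[...,2]<15)
k[200:]=0;print("mat part",np.nanpercentile(W[k],[1,99],axis=0))
E
```

```text
bar [ 252  142   14   85 1067] ztop 103.4 (array([590.8, 277.9]), array([88. , 13.3]), 88.36)
bar [344 147  20  86 991] ztop 103.4 (array([492.3, 280.3]), array([89.5, 12.8]), 87.63)
red 4806 73.41317395118264 (array([491.3, 281.1]), array([210.9,  80.3]), 87.48)
 outline (array([491.7, 280.9]), array([210.6,  80.3]), 87.62)
yellow 3270 73.59164924133711 (array([592.7, 279.1]), array([211.2,  80.9]), 86.79)
 outline (array([588.8, 203.2]), array([79.7, 59. ]), -2.85)
blue rim 3421 69.41736705299519 (array([543.7, 279.4]), array([238.7, 210.7]), -2.27)
[374 117  14  30 216] (array([459. , 221.8]), array([32.5, 11.9]), 89.99) [38.51998366 39.72874134 43.37856926] [152.81944444  35.21296296  30.52777778]
[392 139  33  20 336] (array([419.9, 241.8]), array([41.6, 22.3]), -2.8) [18.51318192 22.45206698 30.52944258] [84.3125     82.0625     79.36011905]
[373 155  10  25  79] (array([459. , 261.5]), array([28. ,  7.6]), 87.02) [38.79703644 40.09700822 44.39090722] [90.05063291 17.39240506 16.02531646]
[382 202  28  26 542] (array([426.6, 325.6]), array([35.3, 28.5]), -3.74) [18.75560879 31.25912219 33.01908636] [140.76383764 104.73431734  56.67527675]
[367 206   8  26 131] (array([461.5, 327. ]), array([33.2,  7. ]), 89.67) [38.29378688 39.73384469 42.50256497] [99.85496183 17.16793893 15.8778626 ]
310 142 [540.11035958 236.62152691  31.35387929]
305 208 [544.22080694 317.51837073  33.03243472]
320 70 [530.97328271 154.28152466  -1.43016193]
mat part [[417.61759501  80.91908492   1.43617093]
 [636.38533334 117.62082602   5.64095884]]
```

Request:
{"op": "apply_moves", "data": {"plan": [-1,-0.037,-0.015,-0.04,-4.4,-1,-0.037,-0.015,-0.08,-4.4,-1,-0.037,-0.015,-0.12,-4.4,-1,-0.037,-0.015,-0.155,-4.4,-1,-0.037,-0.015,-0.155,-4.4,-1,-0.037,-0.015,-0.155,-4.4]}}

```text
clock: 1.78
position: [491.1, 281.2, 156.6]
ee_rot: [-0.694, 0.72, -0.0, -0.003]
contact_force: [0.5, 1.6, 1.4]
gripper_width: 85.3
```

```bash
python3 - <<'E'
from h import *
d,T=snap("c");bars(d,T)
E
```

```text
t 1.78 pos [491.1 281.2 156.6] yaw 267.83 F [0.5 1.6 1.4] w 85.34316473292279
bar [ 307  189   20  135 2453] ztop 103.3 (array([491.3, 279. ]), array([89.7, 11.5]), 87.18)
bar [ 137  192   43  134 3354] ztop 103.1 (array([588.7, 276.8]), array([89.5, 16.3]), 87.24)
```

View pics/c.png

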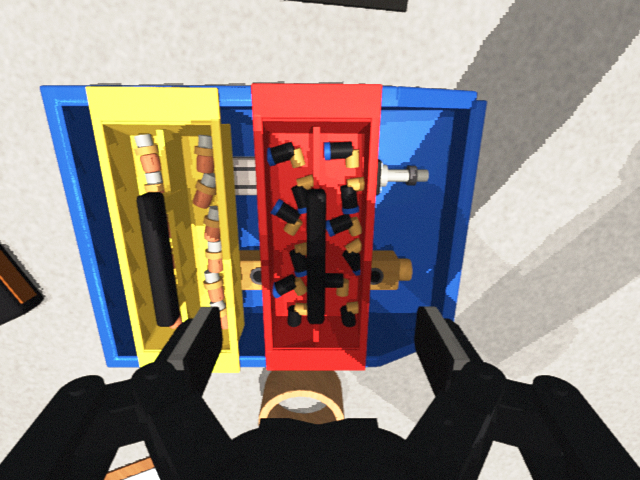

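Well aligned: the red bar is at (316,255) px, midway between the fingers. I descend and close.

Request:
{"op": "apply_moves", "data": {"plan": [-1,0,-0.002,-0.025,-0.3,-1,0,-0.002,-0.05,-0.3,-1,0,-0.002,-0.07,-0.3,-1,0,-0.002,-0.079,-0.3,-1,0,-0.002,-0.079,-0.3,1,0,-0.002,-0.079,-0.3,1,0,-0.002,-0.079,-0.3,1,0,-0.002,-0.079,-0.3]}}

```text
clock: 2.5
position: [493.6, 280.1, 81.1]
ee_rot: [-0.691, 0.723, -0.0, 0.002]
contact_force: [0.0, -0.6, 0.3]
gripper_width: 51.5
```

Request:
{"op": "apply_moves", "data": {"plan": [1,0,0,0,0,1,0,0,0,0,1,0,0,0,0,1,0,0,0,0,1,0,0,0,0,1,0,0,0,0]}}

```text
clock: 3.0
position: [492.7, 279.3, 79.7]
ee_rot: [-0.691, 0.723, -0.0, 0.0]
contact_force: [-1.6, 0.0, 5.4]
gripper_width: 10.8
```

```bash
python3 - <<'E'
from h import *
d,T=snap("d")
E
```

```text
t 3.0 pos [492.7 279.3  79.7] yaw 267.4 F [-1.6  0.   5.4] w 10.818384029743141
```

View pics/d.png

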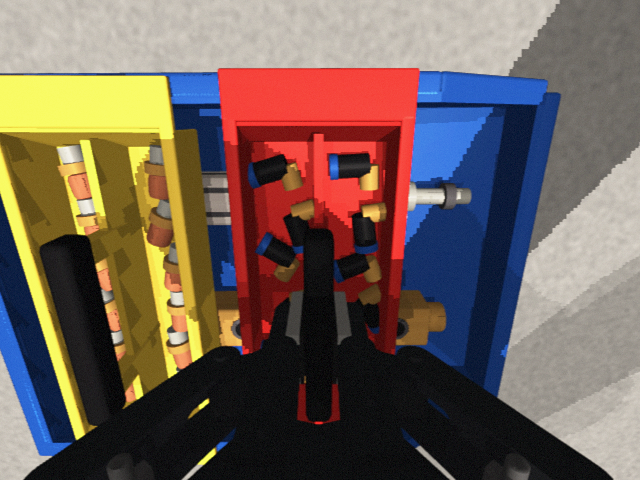

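Request:
{"op": "apply_moves", "data": {"plan": [1,0,0,0.01,0,1,0,0,0.025,0,1,0,0,0.045,0,1,0,0,0.07,0,1,0,0,0.095,0,1,0,0,0.12,0,1,0,0,0.13,0,1,0,0,0.13,0]}}

```text
clock: 3.72
position: [493.5, 279.9, 211.6]
ee_rot: [-0.691, 0.723, -0.0, 0.003]
contact_force: [0.5, 0.5, -1.9]
gripper_width: 10.9
```

Request:
{"op": "apply_moves", "data": {"plan": [1,-0.002,-0.02,0,0,1,-0.005,-0.055,0,0,1,-0.009,-0.095,0,0,1,-0.013,-0.135,0,0,1,-0.017,-0.175,0,0,1,-0.02,-0.215,0,0,1,-0.023,-0.25,0,0,1,-0.025,-0.283,0,0]}}

```text
clock: 4.38
position: [465.3, -6.1, 207.0]
ee_rot: [-0.69, 0.723, 0.001, -0.002]
contact_force: [0.0, 0.5, -1.9]
gripper_width: 11.1
```

```bash
python3 - <<'E'
from h import *
d,T=snap("e")
d,T=snap("e_top","top")
d,T=snap("e_side","side")
E
```

```text
t 4.38 pos [465.3  -6.1 207. ] yaw 267.34 F [ 0.   0.5 -1.9] w 11.141537267877943
t 4.43 pos [464.1  -9.9 206.8] yaw 267.13 F [-0.6 -2.3 -2.3] w 10.528945208999756
t 4.48 pos [464.9  -7.7 206.8] yaw 267.04 F [ 0.5 -0.  -2.4] w 10.905559767246205
```

View pics/e.png

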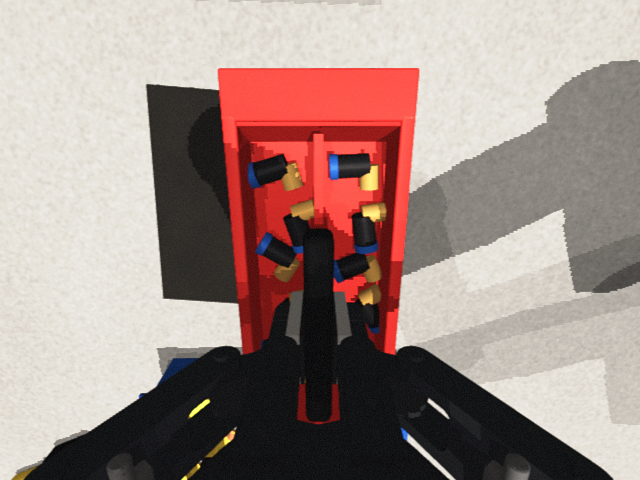

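View pics/e_side.png

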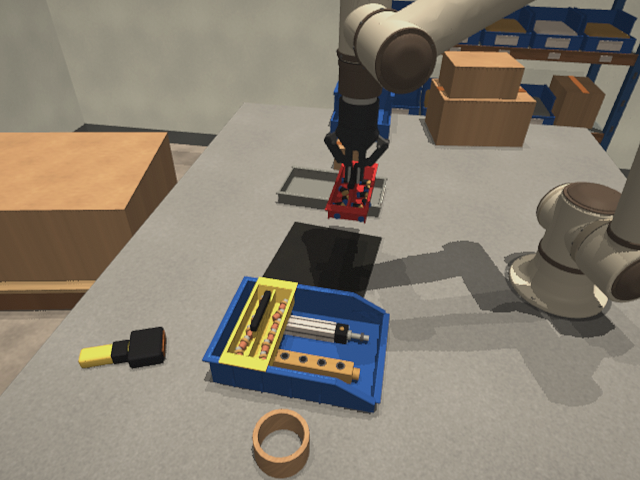

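Request:
{"op": "apply_moves", "data": {"plan": [1,0,0,-0.03,0,1,0,0,-0.065,0,1,0,0,-0.1,0,1,0,0,-0.125,0,1,0,0,-0.14,0,1,0,0,-0.15,0,1,0,0,-0.156,0,1,0,0,-0.159,0]}}

```text
clock: 5.2
position: [466.6, -3.5, 48.4]
ee_rot: [-0.691, 0.723, 0.001, -0.001]
contact_force: [-0.2, 0.5, -1.7]
gripper_width: 10.7
```

Request:
{"op": "apply_moves", "data": {"plan": [1,0,0,-0.001,0,1,0,0,-0.002,0,1,0,0,-0.003,0,1,0,0,-0.004,0,1,0,0,-0.004,0]}}

```text
clock: 5.62
position: [468.1, -3.7, 46.7]
ee_rot: [-0.691, 0.723, -0.0, 0.001]
contact_force: [-0.1, 0.6, -0.5]
gripper_width: 10.7
```

Request:
{"op": "apply_moves", "data": {"plan": [1,0,0,-0.001,0,1,0,0,-0.001,0,1,0,0,-0.001,0]}}

```text
clock: 5.87
position: [468.1, -3.7, 46.7]
ee_rot: [-0.691, 0.723, -0.001, 0.001]
contact_force: [-3.1, 1.8, 8.5]
gripper_width: 10.8
```

Request:
{"op": "apply_moves", "data": {"plan": [0,0,0,0,0,0,0,0,0,0,-1,0,0,0,0,-1,0,0,0,0,-1,0,0,0,0,-1,0,0,0,0,-1,0,0,0.01,0,-1,0,0,0.025,0]}}

```text
clock: 6.53
position: [466.3, -4.3, 69.0]
ee_rot: [-0.691, 0.723, 0.001, -0.002]
contact_force: [0.0, 0.1, -0.2]
gripper_width: 85.1
```

Request:
{"op": "apply_moves", "data": {"plan": [-1,0,0,0.03,0,-1,0,0,0.06,0,-1,0,0,0.1,0,-1,0,0,0.14,0,-1,0,0,0.17,0,-1,0,0,0.17,0]}}

```text
clock: 7.03
position: [471.2, -3.4, 247.2]
ee_rot: [-0.691, 0.723, -0.004, 0.006]
contact_force: [0.6, -0.6, -0.5]
gripper_width: 85.5
```

```bash
python3 - <<'E'
from h import *
d,T=snap("f");bars(d,T,lo=45,hi=85,y=(-150,150))
W=cloud(d,T);m=masks(d["color"]);k=m["red"]&(W[...,2]>35)&(W[...,2]<46);print(k.sum(),np.nanmedian(W[k][:,2]),rect(W[k]))
E
```

```text
t 7.03 pos [471.2  -3.4 247.2] yaw 267.45 F [ 0.6 -0.6 -0.5] w 85.47324256529588
bar [ 319  165   12   91 1003] ztop 70.5 (array([466.7,  -3.4]), array([89.4, 10.9]), 87.46)
5421 40.51713953384177 (array([467. ,  -1.4]), array([211. ,  80.1]), 87.47)
```

View pics/f.png

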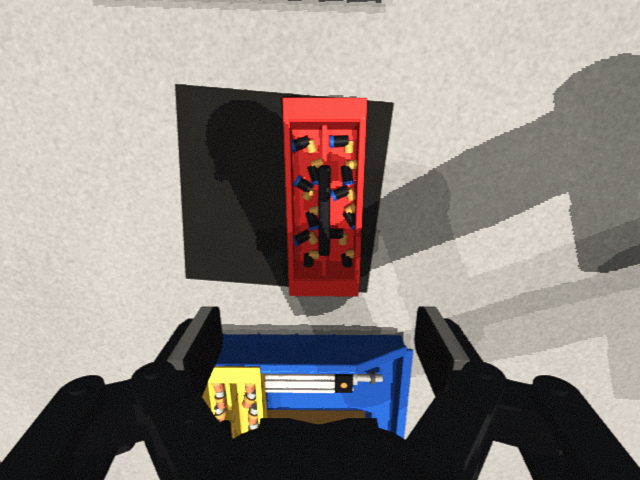

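Red stands on the mat: bar at (323,210) px, measured at (467,-3), level. Next is yellow.

Request:
{"op": "apply_moves", "data": {"plan": [-1,0.1235,0.281,0,0,-1,0.1235,0.281,0,0,-1,0.1235,0.281,0,0,-1,0.1235,0.281,0,0,-1,0.1235,0.281,0,0,-1,0.1235,0.281,0,0,-1,0.1235,0.281,0,0,-1,0.1235,0.281,0,0]}}

```text
clock: 7.75
position: [591.8, 281.3, 236.6]
ee_rot: [-0.692, 0.722, 0.0, -0.001]
contact_force: [0.5, -0.2, -0.7]
gripper_width: 85.5
```

Request:
{"op": "apply_moves", "data": {"plan": [-1,0,0,-0.04,0,-1,0,0,-0.08,0,-1,0,0,-0.08,0,-1,0,0,-0.08,0,-1,0,0,-0.08,0]}}

```text
clock: 8.17
position: [592.0, 277.2, 161.4]
ee_rot: [-0.691, 0.723, -0.001, 0.001]
contact_force: [1.0, -0.7, 0.1]
gripper_width: 85.2
```

```bash
python3 - <<'E'
from h import *
d,T=snap("g");bars(d,T)
E
```

```text
t 8.17 pos [592.  277.2 161.4] yaw 267.41 F [ 1.  -0.7  0.1] w 85.22928198999523
bar [ 307  190   19  132 2312] ztop 103.3 (array([592.6, 276.7]), array([89.8, 11.3]), 87.48)
```

View pics/g.png

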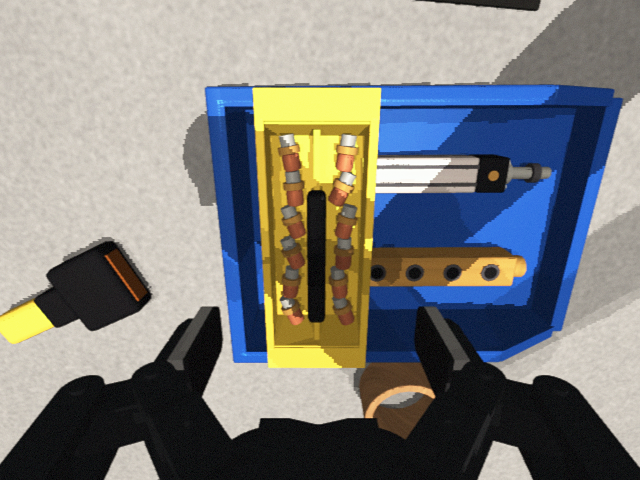

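Request:
{"op": "apply_moves", "data": {"plan": [-1,0,0,-0.025,0,-1,0,0,-0.05,0,-1,0,0,-0.07,0,-1,0,0,-0.081,0,-1,0,0,-0.081,0,1,0,0,-0.081,0,1,0,0,-0.081,0,1,0,0,-0.081,0]}}

```text
clock: 8.88
position: [592.2, 277.9, 81.4]
ee_rot: [-0.691, 0.723, -0.0, 0.002]
contact_force: [0.1, 0.2, -0.2]
gripper_width: 51.5
```

Request:
{"op": "apply_moves", "data": {"plan": [1,0,0,0,0,1,0,0,0,0,1,0,0,0,0,1,0,0,0,0,1,0,0,0,0,1,0,0,0,0,1,0,0,0,0]}}

```text
clock: 9.47
position: [591.8, 277.4, 80.1]
ee_rot: [-0.691, 0.723, -0.0, 0.001]
contact_force: [0.9, 0.2, 6.1]
gripper_width: 10.7
```

```bash
python3 - <<'E'
from h import *
d,T=snap("hh")
E
```

```text
t 9.47 pos [591.8 277.4  80.1] yaw 267.41 F [0.9 0.2 6.1] w 10.73974995794673
```

Request:
{"op": "apply_moves", "data": {"plan": [1,0,0,0.01,0,1,0,0,0.025,0,1,0,0,0.045,0,1,0,0,0.07,0,1,0,0,0.095,0,1,0,0,0.12,0,1,0,0,0.13,0,1,0,0,0.13,0]}}

```text
clock: 10.18
position: [591.6, 277.6, 211.3]
ee_rot: [-0.691, 0.723, -0.0, 0.002]
contact_force: [0.8, 0.3, -3.1]
gripper_width: 10.6
```

Request:
{"op": "apply_moves", "data": {"plan": [1,-0.002,-0.02,0,0,1,-0.006,-0.055,0,0,1,-0.01,-0.095,0,0,1,-0.014,-0.135,0,0,1,-0.018,-0.175,0,0,1,-0.023,-0.215,0,0,1,-0.027,-0.255,0,0,1,-0.03,-0.287,0,0]}}

```text
clock: 10.85
position: [558.3, -12.5, 206.3]
ee_rot: [-0.69, 0.724, 0.002, -0.002]
contact_force: [0.9, -0.4, -3.4]
gripper_width: 10.7
```

Request:
{"op": "apply_moves", "data": {"plan": [1,0,0,0,0,1,0,0,-0.03,0,1,0,0,-0.065,0,1,0,0,-0.1,0,1,0,0,-0.125,0,1,0,0,-0.14,0,1,0,0,-0.15,0,1,0,0,-0.156,0]}}

```text
clock: 11.52
position: [559.1, -10.1, 50.2]
ee_rot: [-0.691, 0.723, 0.002, -0.002]
contact_force: [0.2, 0.0, -2.6]
gripper_width: 10.6
```

Request:
{"op": "apply_moves", "data": {"plan": [1,0,0,-0.003,0,1,0,0,-0.005,0,1,0,0,-0.006,0,1,0,0,-0.007,0,1,0,0,-0.008,0,1,0,0,-0.008,0,1,0,0,-0.008,0]}}

```text
clock: 12.1
position: [561.8, -9.7, 47.1]
ee_rot: [-0.691, 0.723, -0.001, 0.001]
contact_force: [-2.3, 0.9, 5.6]
gripper_width: 10.7
```

Seated: the force is up, and the height matches red's. I release and rise.

Request:
{"op": "apply_moves", "data": {"plan": [0,0,0,0,0,0,0,0,0,0,-1,0,0,0,0,-1,0,0,0,0,-1,0,0,0,0,-1,0,0,0,0,-1,0,0,0.01,0,-1,0,0,0.025,0]}}

```text
clock: 12.77
position: [559.9, -10.2, 69.3]
ee_rot: [-0.691, 0.723, 0.001, -0.002]
contact_force: [0.3, -0.2, 0.4]
gripper_width: 85.3
```

Request:
{"op": "apply_moves", "data": {"plan": [-1,0,0,0.03,0,-1,0,0,0.06,0,-1,0,0,0.1,0,-1,0,0,0.14,0,-1,0,0,0.17,0,-1,0,0,0.17,0]}}

```text
clock: 13.27
position: [564.7, -9.8, 249.0]
ee_rot: [-0.691, 0.723, -0.005, 0.006]
contact_force: [0.4, 0.1, 0.7]
gripper_width: 85.5
```

```bash
python3 - <<'E'
from h import *
d,T=snap("i");bars(d,T,lo=45,hi=85,y=(-150,150))
W=cloud(d,T);m=masks(d["color"])
for c in("red","yellow"):
    k=m[c]&(W[...,2]>35)&(W[...,2]<46);print(c,k.sum(),np.nanmedian(W[k][:,2]),rect(W[k]))
k=(d["color"].max(2)<60)&(W[...,2]>0)&(W[...,2]<9)&(abs(W[...,1])<150)&(W[...,0]>380);print("mat",rect(W[k]))
E
```

```text
t 13.27 pos [564.7  -9.8 249. ] yaw 267.45 F [0.4 0.1 0.7] w 85.48098265120966
bar [319 166  12  90 989] ztop 70.4 (array([560.8,  -9. ]), array([89. , 10.3]), 87.46)
bar [ 408  168   24   90 1319] ztop 70.2 (array([469.8,  -3.3]), array([89. , 15.5]), 87.28)
red 5627 40.439613233083776 (array([466.9,  -1.7]), array([211.6,  80.7]), 87.44)
yellow 1059 40.361120801445736 (array([559. , -45.5]), array([134.4,  80.1]), 87.39)
mat (array([518.6,  -3.5]), array([230.1, 225.8]), -6.99)
```

View pics/i.png

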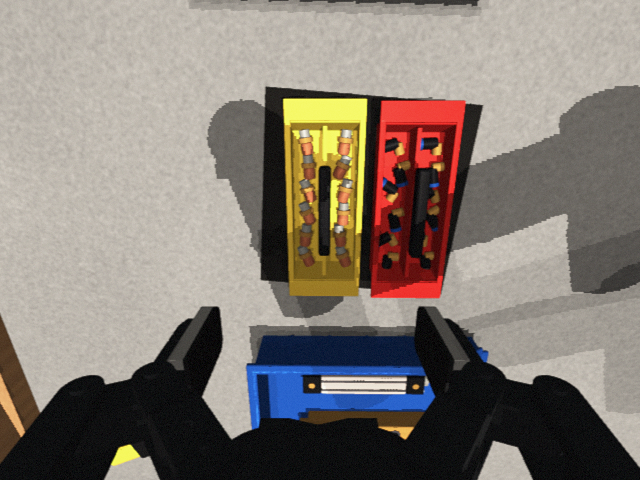

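Request:
{"op": "apply_moves", "data": {"plan": [-1,-0.042,0.247,0,90,-1,-0.042,0.247,0,90,-1,-0.042,0.247,0,90,-1,-0.042,0.247,0,90,-1,-0.042,0.247,0,90,-1,-0.042,0.247,0,90,-1,-0.042,0.247,0,90,-1,-0.042,0.247,0,90]}}

```text
clock: 13.98
position: [517.7, 239.3, 238.7]
ee_rot: [0.954, -0.298, -0.001, 0.001]
contact_force: [-0.3, -0.3, -0.1]
gripper_width: 85.5
```

```bash
python3 - <<'E'
from h import *
d,T=snap("j")
E
```

```text
t 13.98 pos [517.7 239.3 238.7] yaw -34.73 F [-0.3 -0.3 -0.1] w 85.4677106764305
```

Request:
{"op": "apply_moves", "data": {"plan": [-1,0,0,0,32.7,-1,0,0,0,32.7,-1,0,0,0,32.7,-1,0,0,0,32.7,-1,0,0,0,32.7,-1,0,0,0,32.7,-1,0,0,0,32.7]}}

```text
clock: 14.62
position: [518.7, 236.5, 239.5]
ee_rot: [1.0, -0.025, -0.001, 0.0]
contact_force: [-0.2, -0.2, 0.4]
gripper_width: 85.6
```

```bash
python3 - <<'E'
from h import *
d,T=snap("k");W=cloud(d,T);m=masks(d["color"])
k=(W[...,2]>10)&(W[...,2]<45)&(W[...,0]>385)&(W[...,0]<635)&(W[...,1]>190)&(W[...,1]<370)&~m["blue"]
n,l,st,ce=cv2.connectedComponentsWithStats(k.astype(np.uint8))
for i in range(1,n):
    if st[i,4]>100:
        c=cv2.findContours((l==i).astype(np.uint8),0,1)[0][0][:,0]
        b=(l==i)&(W[...,2]>27)
        print(st[i],rect(W[l==i]),"top",rect(W[b]),np.nanmedian(W[b][:,2]),rect(rays(d,T,c,32)))
E
```

```text
t 14.62 pos [518.7 236.5 239.5] yaw -2.86 F [-0.2 -0.2  0.4] w 85.57709887049862
[ 218  118   43  181 5122] (array([509. , 321.9]), array([199.5,  28.7]), -2.26) top (array([509.4, 321.9]), array([198.5,  28.7]), -2.3) 31.68964855566105 (array([510.4, 319.5]), array([196.3,  31.8]), -2.4)
[ 303  124   28  177 4140] (array([499.3, 238.4]), array([199.3,  27.3]), -2.35) top (array([516.4, 237.8]), array([165.2,  27.2]), -2.26) 31.628649282445053 (array([502.2, 238.3]), array([193.5,  27. ]), -2.24)
```

View pics/k.png

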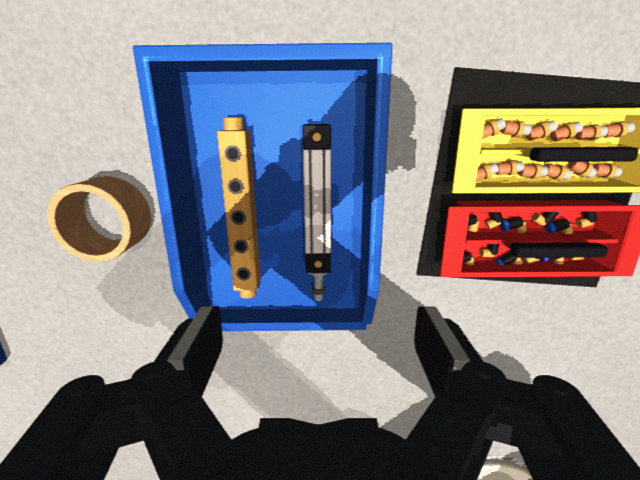

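Request:
{"op": "apply_moves", "data": {"plan": [-0.1,0,0,-0.04,0.3,-0.1,0,0,-0.08,0.3,-0.1,0,0,-0.12,0.3,-0.1,0,0,-0.14,0.3,-0.1,0,0,-0.14,0.3,-0.1,0,0,-0.14,0.3,-0.1,0,0,-0.14,0.3]}}

```text
clock: 15.25
position: [520.3, 237.9, 101.8]
ee_rot: [1.0, -0.02, 0.001, -0.001]
contact_force: [1.0, -0.4, -0.2]
gripper_width: 47.3
```

```bash
python3 - <<'E'
from h import *
d,T=snap("l");W=cloud(d,T);m=masks(d["color"])
k=(W[...,2]>27)&(W[...,2]<45)&(W[...,0]>385)&(W[...,0]<635)&(W[...,1]>215)&(W[...,1]<265)&~m["blue"]
k[330:]=0
print(rect(W[k]),np.nanmedian(W[k][:,2]))
E
```

```text
t 15.25 pos [520.3 237.9 101.8] yaw -2.34 F [ 1.  -0.4 -0.2] w 47.28679290309357
(array([529.6, 236.9]), array([138.5,  28. ]), -2.35) 31.591560129951944
```

View pics/l.png

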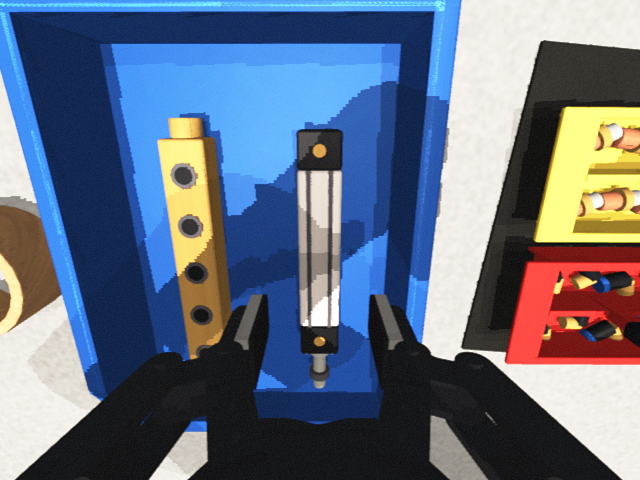

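Request:
{"op": "apply_moves", "data": {"plan": [-0.1,0,0,-0.03,0,-0.1,0,0,-0.055,0,-0.1,0,0,-0.075,0,-0.1,0,0,-0.086,0,-0.1,0,0,-0.092,0,-0.1,0,0,-0.093,0,-0.1,0,0,-0.093,0]}}

```text
clock: 15.88
position: [524.5, 244.3, 10.9]
ee_rot: [1.0, -0.019, 0.007, -0.006]
contact_force: [0.5, 13.6, -2.4]
gripper_width: 46.8
```

```bash
python3 - <<'E'
from h import *
d,T=snap("m")
E
```

```text
t 15.88 pos [524.5 244.3  10.9] yaw -2.2 F [ 0.5 13.6 -2.4] w 46.827876642676756
```

View pics/m.png

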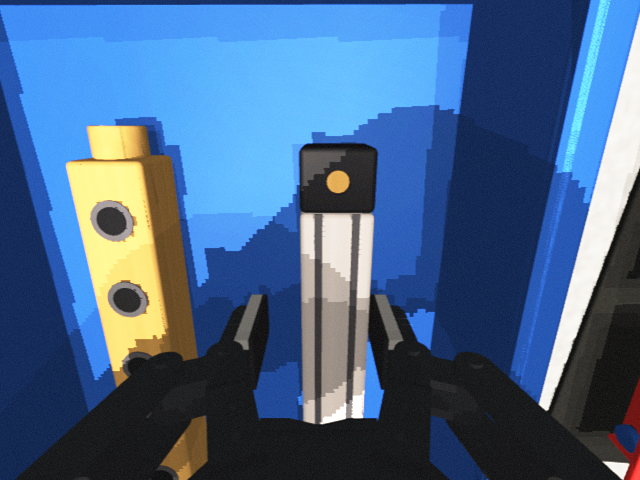

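The bin wall pushes the -y finger with 13.6 N, so I shift +y to take that off before closing.

Request:
{"op": "apply_moves", "data": {"plan": [-0.1,0,0.006,0.002,0,-0.1,0,0.006,0.002,0,-0.1,0,0.006,0.002,0]}}

```text
clock: 16.18
position: [519.9, 244.1, 10.6]
ee_rot: [1.0, -0.02, 0.001, -0.001]
contact_force: [-0.7, 2.6, 2.6]
gripper_width: 47.1
```

```bash
python3 - <<'E'
from h import *
d,T=snap("n");W=cloud(d,T);m=masks(d["color"])
k=(W[...,2]>27)&(W[...,2]<45)&(W[...,0]>535)&(W[...,0]<635)&(W[...,1]>215)&(W[...,1]<265)&~m["blue"]
print(rect(W[k]))
s,T=snap("n_side","side")
E
```

```text
t 16.18 pos [519.9 244.1  10.6] yaw -2.3 F [-0.7  2.6  2.6] w 47.09535403116113
(array([566.7, 235.4]), array([64.4, 28.2]), -2.34)
t 16.23 pos [520.  244.1  10.5] yaw -2.31 F [-0.1  4.2  1.8] w 46.731521857548664
```

View pics/n.png

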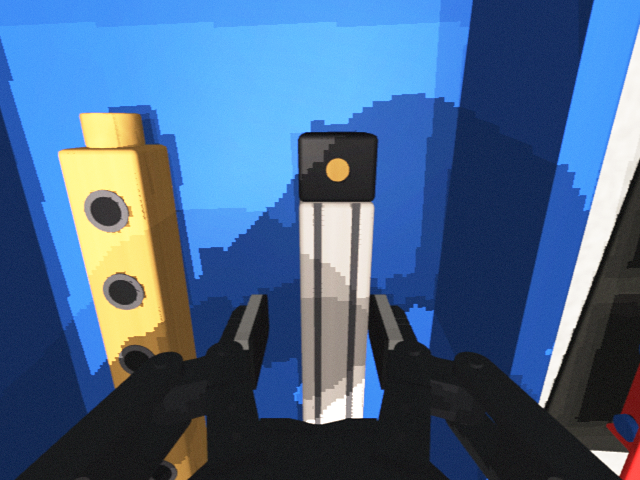

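View pics/n_side.png

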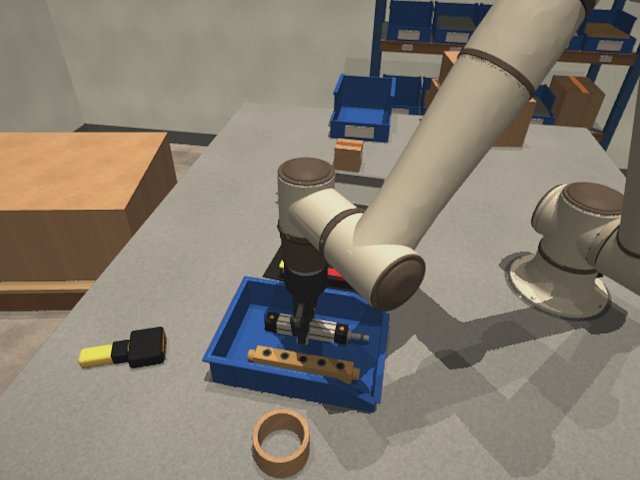

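Request:
{"op": "apply_moves", "data": {"plan": [0.15,0,-0.001,-0.001,0,0.25,0,-0.003,-0.002,0,0.3,0,-0.005,-0.003,0,0.3,0,-0.006,-0.003,0,0.3,0,-0.006,-0.003,0]}}

```text
clock: 16.7
position: [519.8, 239.2, 6.6]
ee_rot: [1.0, -0.02, 0.001, -0.002]
contact_force: [-3.1, 8.9, 3.0]
gripper_width: 29.7
```

Request:
{"op": "apply_moves", "data": {"plan": [1,0,0.001,0,0,1,0,0.001,0,0,1,0,0.001,0,0,1,0,0.001,0,0,1,0,0.001,0,0]}}

```text
clock: 17.12
position: [519.7, 238.7, 6.9]
ee_rot: [1.0, -0.02, 0.001, -0.001]
contact_force: [-1.2, 3.4, 5.3]
gripper_width: 26.8
```

```bash
python3 - <<'E'
from h import *
d,T=snap("o")
E
```

```text
t 17.12 pos [519.7 238.7   6.9] yaw -2.3 F [-1.2  3.4  5.3] w 26.809914797393628
```

View pics/o.png

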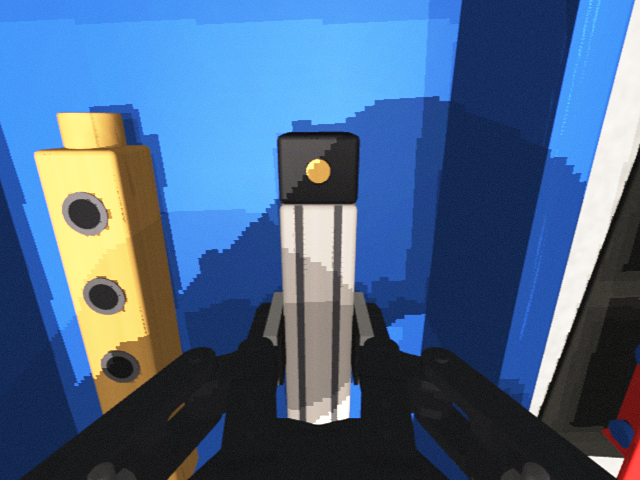

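Request:
{"op": "apply_moves", "data": {"plan": [1,0,0,0.01,0,1,0,0,0.03,0,1,0,0,0.06,0,1,0,0,0.09,0,1,0,0,0.12,0,1,0,0,0.15,0,1,0,0,0.18,0,1,0,0,0.18,0]}}

```text
clock: 17.83
position: [521.4, 238.7, 192.2]
ee_rot: [1.0, -0.02, 0.004, -0.003]
contact_force: [0.8, 1.4, -1.7]
gripper_width: 26.8
```

Request:
{"op": "apply_moves", "data": {"plan": [1,0.002,-0.02,0,0,1,0.004,-0.055,0,0,1,0.006,-0.093,0,0,1,0.008,-0.131,0,0,1,0.01,-0.169,0,0,1,0.013,-0.207,0,0,1,0.016,-0.245,0,0,1,0.018,-0.28,0,0]}}

```text
clock: 18.5
position: [534.9, -44.5, 184.4]
ee_rot: [1.0, -0.021, -0.002, 0.0]
contact_force: [0.3, 0.0, -2.5]
gripper_width: 27.3
```

Request:
{"op": "apply_moves", "data": {"plan": [1,0.002,-0.038,0,0,1,0.004,-0.076,0,0,1,0.006,-0.114,0,0,1,0.01,-0.152,0,0,1,0.014,-0.19,0,0,1,0.017,-0.22,0,0,1,0.018,-0.242,0,0,1,0.018,-0.242,0,0]}}

```text
clock: 19.17
position: [552.9, -287.9, 183.4]
ee_rot: [1.0, -0.023, -0.002, -0.0]
contact_force: [0.1, -0.3, -3.5]
gripper_width: 27.0
```

```bash
python3 - <<'E'
from h import *
d,T=snap("p");W=cloud(d,T)
k=(W[...,2]>28)&(W[...,2]<42)&(W[...,0]>350)&(W[...,1]<-150)&(W[...,1]>-420);k[400:]=0
print(rect(W[k]),np.nanmedian(W[k][:,2]),np.nanpercentile(W[k],[1,99],axis=0))
s,T2=snap("p_side","side")
dt,T3=snap("p_top","top")
E
```

```text
t 19.17 pos [ 552.9 -287.9  183.4] yaw -2.65 F [ 0.1 -0.3 -3.5] w 26.966774954329807
(array([ 546. , -282.3]), array([272.4, 164.7]), -3.96) 34.5064933473036 [[ 428.55503099 -371.10970531   28.56191644]
 [ 682.21941789 -195.07836115   36.22818929]]
t 19.22 pos [ 552.8 -285.9  183.4] yaw -2.6 F [-1.1  0.4 -3.3] w 26.72636826108818
t 19.27 pos [ 553.  -284.6  183.7] yaw -2.5 F [ 0.3  0.5 -2.8] w 27.044303881709222
```

View pics/p.png

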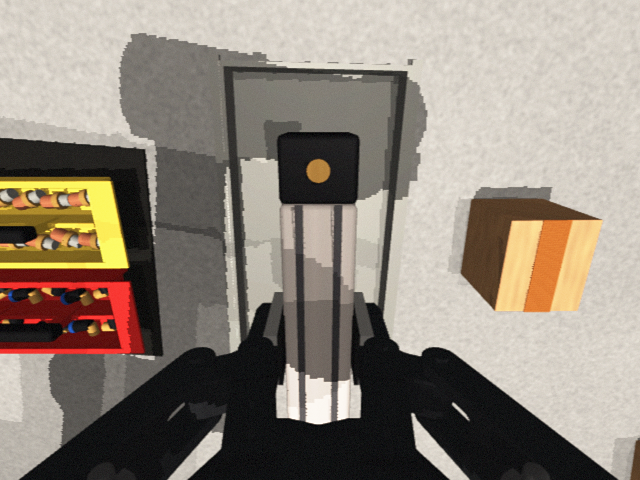

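View pics/p_side.png

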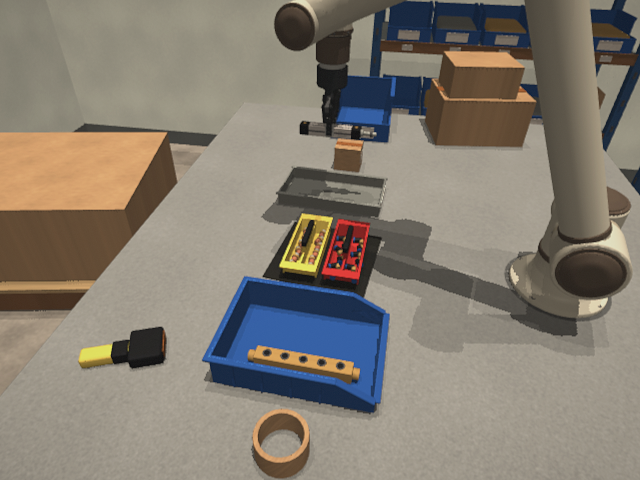

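Request:
{"op": "apply_moves", "data": {"plan": [1,0.004,0,-0.03,-1.5,1,0.004,0,-0.07,-1.5,1,0.004,0,-0.11,-1.5,1,0.004,0,-0.14,-1.5,1,0.004,0,-0.16,-1.5,1,0.004,0,-0.17,-1.5,1,0.004,0,-0.175,-1.5,1,0.004,0,-0.176,-1.5]}}

```text
clock: 19.98
position: [559.1, -283.2, 9.8]
ee_rot: [0.999, -0.033, -0.0, -0.0]
contact_force: [0.1, 0.5, -1.8]
gripper_width: 26.7
```

Request:
{"op": "apply_moves", "data": {"plan": [1,0,0,-0.001,0,1,0,0,-0.002,0,1,0,0,-0.003,0,1,0,0,-0.004,0,1,0,0,-0.004,0]}}

```text
clock: 20.4
position: [559.5, -284.1, 6.9]
ee_rot: [0.999, -0.033, 0.001, 0.0]
contact_force: [0.2, 0.3, -0.9]
gripper_width: 26.8
```

Request:
{"op": "apply_moves", "data": {"plan": [1,0,0,-0.001,0,1,0,0,-0.001,0,1,0,0,-0.001,0]}}

```text
clock: 20.65
position: [559.5, -284.1, 6.9]
ee_rot: [0.999, -0.033, 0.001, 0.0]
contact_force: [-2.4, 2.0, 5.1]
gripper_width: 26.9
```

```bash
python3 - <<'E'
from h import *
d,T=snap("q")
E
```

```text
t 20.65 pos [ 559.5 -284.1    6.9] yaw -3.8 F [-2.4  2.   5.1] w 26.899837492969475
```

View pics/q.png

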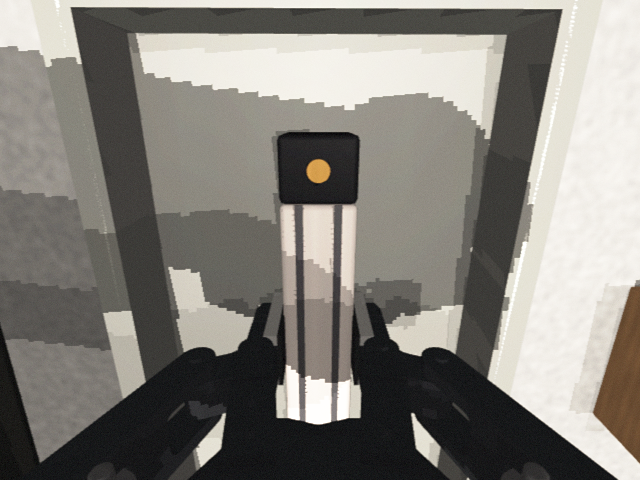

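The cylinder is seated and centred between the tray walls, at (318,270) px. I release.

Request:
{"op": "apply_moves", "data": {"plan": [0.2,0,0,0,0,0.1,0,0,0,0,0,0,0,0,0,0,0,0,0,0,0,0,0,0,0,0,0,0,0.02,0,0,0,0,0.05,0,0,0,0,0.08,0]}}

```text
clock: 21.37
position: [558.2, -283.8, 84.7]
ee_rot: [0.999, -0.033, -0.002, -0.0]
contact_force: [0.6, 0.2, 0.1]
gripper_width: 42.7
```

Request:
{"op": "apply_moves", "data": {"plan": [-1,0,0,0.04,0,-1,0,0,0.08,0,-1,0,0,0.12,0,-1,0,0,0.155,0,-1,0,0,0.155,0]}}

```text
clock: 21.78
position: [562.6, -285.8, 249.7]
ee_rot: [0.999, -0.033, 0.008, 0.003]
contact_force: [0.4, -0.1, 1.2]
gripper_width: 85.3
```

```bash
python3 - <<'E'
from h import *
d,T=snap("r");W=cloud(d,T)
k=(W[...,2]>26)&(W[...,2]<34)&(W[...,0]>430)&(W[...,0]<670)&(abs(W[...,1]+283)<50);k[330:]=0
print(rect(W[k]),np.nanmedian(W[k][:,2]))
E
```

```text
t 21.78 pos [ 562.6 -285.8  249.7] yaw -3.75 F [ 0.4 -0.1  1.2] w 85.2959778372048
(array([ 544.7, -283.2]), array([188.1,  28.1]), -3.85) 31.569705158617637
```

View pics/r.png

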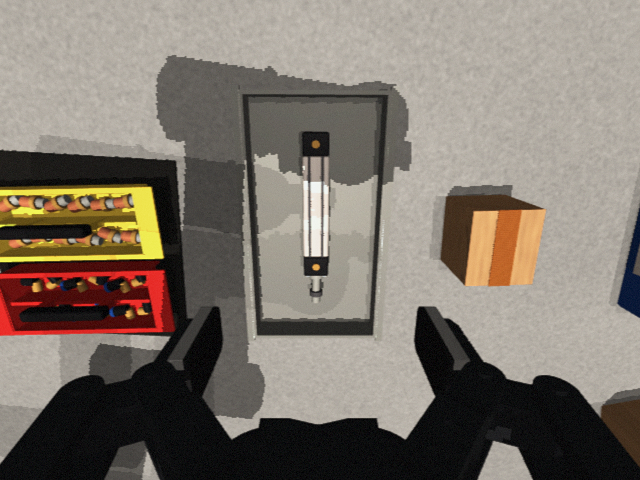

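Request:
{"op": "apply_moves", "data": {"plan": [-1,0.002,0.274,0,-88.8,-1,0.002,0.274,0,-88.8,-1,0.002,0.274,0,-88.8,-1,0.002,0.274,0,-88.8,-1,0.002,0.274,0,-88.8,-1,0.002,0.274,0,-88.8,-1,0.002,0.274,0,-88.8,-1,0.002,0.274,0,-88.8]}}

```text
clock: 22.5
position: [560.4, -5.3, 238.6]
ee_rot: [0.878, -0.48, -0.001, 0.0]
contact_force: [0.7, -0.4, -0.3]
gripper_width: 85.3
```

```bash
python3 - <<'E'
from h import *
from bench import arm
s=arm.read_state();print(s["position"],np.degrees(2*np.arctan2(s["ee_rot"][1],s["ee_rot"][0])))
E
```

```text
[560.42469748  -5.25372214 238.64864687] -57.3076873217104
```

Request:
{"op": "apply_moves", "data": {"plan": [-1,0,0,0,-20,-1,0,0,0,-20,-1,0,0,0,-20,-1,0,0,0,-20,-1,0,0,0,-20,-1,0,0,0,-20]}}

```text
clock: 23.0
position: [560.7, -10.0, 239.3]
ee_rot: [0.782, -0.624, -0.0, 0.0]
contact_force: [0.3, -0.3, 0.9]
gripper_width: 85.4
```

```bash
python3 - <<'E'
from h import *
d,T=snap("s");bars(d,T,lo=45,hi=85,y=(-150,150))
E
```

```text
t 23.0 pos [560.7 -10.  239.3] yaw -77.15 F [ 0.3 -0.3  0.9] w 85.36653889268268
bar [ 300  168   35   91 1100] ztop 70.4 (array([561.3,  -9.1]), array([89.7, 12.2]), 87.6)
bar [ 387  197   43   86 1336] ztop 70.2 (array([470.7,  -3.1]), array([89.6, 16.4]), 87.44)
```

Request:
{"op": "apply_moves", "data": {"plan": [-1,0,0,-0.03,-15.4,-1,0,0,-0.07,-15.4,-1,0,0,-0.11,-15.4,-1,0,0,-0.12,-15.4,-1,0,0,-0.12,-15.4,-1,0,0,-0.12,-15.4]}}

```text
clock: 23.55
position: [562.1, -10.0, 121.1]
ee_rot: [-0.691, 0.723, -0.001, 0.0]
contact_force: [-0.0, 0.2, 1.8]
gripper_width: 85.4
```

```bash
python3 - <<'E'
from h import *
d,T=snap("t");bars(d,T,lo=45,hi=85,y=(-150,150))
E
```

```text
t 23.55 pos [562.1 -10.  121.1] yaw 267.44 F [-0.   0.2  1.8] w 85.43634468254471
bar [ 310  193   19  136 2429] ztop 70.3 (array([561.1, -10. ]), array([90.1, 11.1]), 87.38)
bar [ 445  196   44  135 3319] ztop 70.1 (array([471.2,  -4.3]), array([89.9, 16.9]), 87.47)
```

Request:
{"op": "apply_moves", "data": {"plan": [-1,0,0,-0.025,0,-1,0,0,-0.05,0,-1,0,0,-0.068,0,-1,0,0,-0.074,0,-1,0,0,-0.074,0,1,0,0,-0.074,0,1,0,0,-0.074,0,1,0,0,-0.074,0]}}

```text
clock: 24.27
position: [562.3, -9.6, 47.9]
ee_rot: [-0.691, 0.723, -0.001, 0.002]
contact_force: [-0.3, 0.4, 0.1]
gripper_width: 51.6
```

Request:
{"op": "apply_moves", "data": {"plan": [1,0,0,0,0,1,0,0,0,0,1,0,0,0,0,1,0,0,0,0,1,0,0,0,0,1,0,0,0,0,1,0,0,0,0]}}

```text
clock: 24.85
position: [561.7, -9.8, 46.5]
ee_rot: [-0.691, 0.723, -0.001, 0.001]
contact_force: [1.3, 0.4, 2.7]
gripper_width: 10.8
```

Request:
{"op": "apply_moves", "data": {"plan": [1,0,0,0.01,0,1,0,0,0.03,0,1,0,0,0.055,0,1,0,0,0.085,0,1,0,0,0.115,0,1,0,0,0.145,0,1,0,0,0.163,0,1,0,0,0.163,0]}}

```text
clock: 25.52
position: [562.4, -9.7, 213.4]
ee_rot: [-0.691, 0.723, -0.002, 0.003]
contact_force: [1.3, 0.5, -2.3]
gripper_width: 10.5
```

Request:
{"op": "apply_moves", "data": {"plan": [1,0.002,0.02,0,0,1,0.006,0.055,0,0,1,0.01,0.095,0,0,1,0.014,0.135,0,0,1,0.018,0.175,0,0,1,0.023,0.215,0,0,1,0.027,0.255,0,0,1,0.03,0.287,0,0]}}

```text
clock: 26.18
position: [589.3, 279.3, 205.9]
ee_rot: [-0.691, 0.723, 0.001, -0.003]
contact_force: [0.9, -0.7, -3.0]
gripper_width: 11.0
```

Request:
{"op": "apply_moves", "data": {"plan": [1,0,0,0,0,1,0,0,0,0,1,0,0,-0.02,0,1,0,0,-0.04,0,1,0,0,-0.06,0,1,0,0,-0.075,0,1,0,0,-0.08,0,1,0,0,-0.08,0]}}

```text
clock: 26.85
position: [589.4, 275.0, 126.2]
ee_rot: [-0.69, 0.724, 0.001, -0.003]
contact_force: [0.1, 1.3, -2.9]
gripper_width: 10.7
```

```bash
python3 - <<'E'
from h import *
d,T=snap("u")
d,T=snap("u_side","side")
E
```

```text
t 26.85 pos [589.4 275.  126.2] yaw 267.25 F [ 0.1  1.3 -2.9] w 10.684825411017437
t 26.9 pos [590.5 275.8 128.1] yaw 267.28 F [ 0.8 -0.7 -3.8] w 10.763608745852611
```

View pics/u.png

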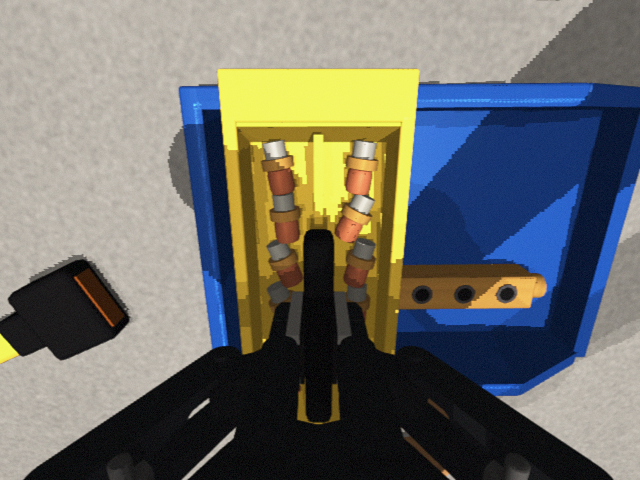

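View pics/u_side.png

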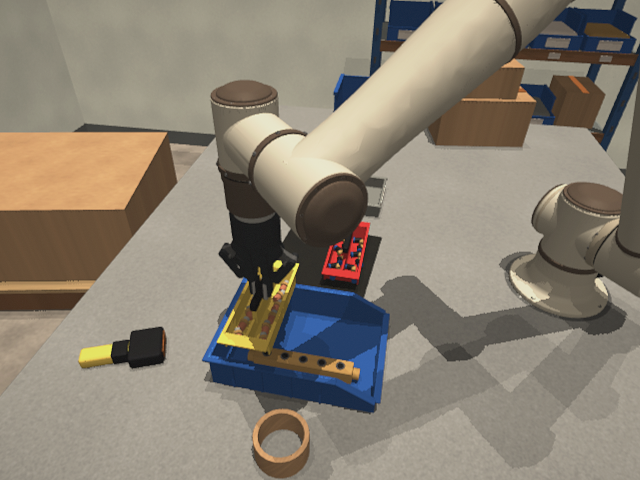

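Request:
{"op": "apply_moves", "data": {"plan": [1,0,0,-0.01,0,1,0,0,-0.02,0,1,0,0,-0.03,0,1,0,0,-0.038,0,1,0,0,-0.043,0,1,0,0,-0.046,0,1,0,0,-0.048,0,1,0,0,-0.048,0]}}

```text
clock: 27.62
position: [591.0, 277.1, 80.6]
ee_rot: [-0.691, 0.723, 0.0, -0.0]
contact_force: [-1.0, 0.1, -2.9]
gripper_width: 10.9
```

Request:
{"op": "apply_moves", "data": {"plan": [1,0,0,-0.001,0,1,0,0,-0.002,0,1,0,0,-0.003,0,1,0,0,-0.003,0,1,0,0,-0.003,0]}}

```text
clock: 28.03
position: [591.5, 277.4, 79.6]
ee_rot: [-0.691, 0.723, -0.0, 0.001]
contact_force: [-2.2, -0.5, 5.2]
gripper_width: 10.9
```

Request:
{"op": "apply_moves", "data": {"plan": [0,0,0,0,0,0,0,0,0,0,-1,0,0,0,0,-1,0,0,0,0,-1,0,0,0,0,-1,0,0,0,0,-1,0,0,0.01,0,-1,0,0,0.03,0]}}

```text
clock: 28.7
position: [589.5, 276.1, 106.0]
ee_rot: [-0.69, 0.724, 0.001, -0.003]
contact_force: [0.7, 1.0, 0.3]
gripper_width: 85.3
```

Request:
{"op": "apply_moves", "data": {"plan": [-1,0,0,0.03,0,-1,0,0,0.06,0,-1,0,0,0.1,0,-1,0,0,0.132,0,-1,0,0,0.132,0]}}

```text
clock: 29.12
position: [594.5, 278.6, 250.2]
ee_rot: [-0.691, 0.723, -0.002, 0.008]
contact_force: [1.3, -0.2, 1.9]
gripper_width: 85.7
```

```bash
python3 - <<'E'
from h import *
d,T=snap("v");bars(d,T)
W=cloud(d,T);m=masks(d["color"])
k=m["yellow"]&(W[...,2]>66)&(W[...,2]<82);print(k.sum(),np.nanmedian(W[k][:,2]),rect(W[k]))
E
```

```text
t 29.12 pos [594.5 278.6 250.2] yaw 267.4 F [ 1.3 -0.2  1.9] w 85.67227182982846
bar [ 318  168   13   99 1246] ztop 103.3 (array([590.5, 278.2]), array([89.6, 11. ]), 87.35)
1650 73.47123413883943 (array([590.7, 279.8]), array([210.9,  79.6]), 87.08)
```

View pics/v.png

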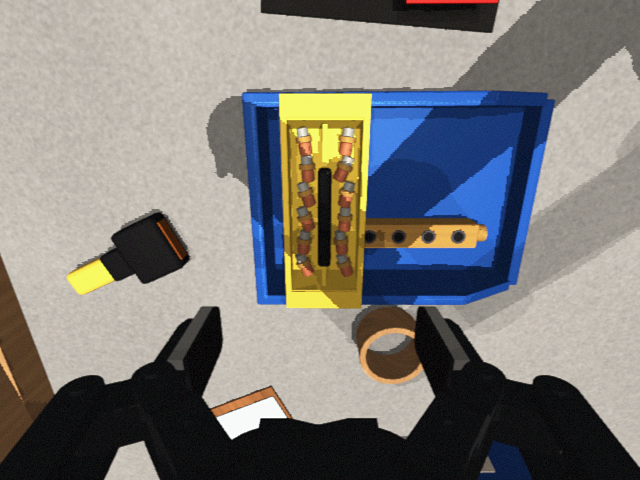

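Yellow hangs level at its old place, with its bar at (324,217) px. Red is next.

Request:
{"op": "apply_moves", "data": {"plan": [-1,-0.1235,-0.281,0,0,-1,-0.1235,-0.281,0,0,-1,-0.1235,-0.281,0,0,-1,-0.1235,-0.281,0,0,-1,-0.1235,-0.281,0,0,-1,-0.1235,-0.281,0,0,-1,-0.1235,-0.281,0,0,-1,-0.1235,-0.281,0,0]}}

```text
clock: 29.83
position: [464.1, -7.3, 239.8]
ee_rot: [-0.689, 0.724, 0.001, -0.001]
contact_force: [0.5, 0.2, 0.2]
gripper_width: 85.6
```

Request:
{"op": "apply_moves", "data": {"plan": [-1,0,0,-0.04,0,-1,0,0,-0.08,0,-1,0,0,-0.12,0,-1,0,0,-0.12,0,-1,0,0,-0.12,0]}}

```text
clock: 30.25
position: [466.5, -4.4, 119.0]
ee_rot: [-0.691, 0.723, 0.001, -0.003]
contact_force: [0.9, 1.5, -0.4]
gripper_width: 85.6
```

```bash
python3 - <<'E'
from h import *
d,T=snap("w");bars(d,T,lo=45,hi=85,y=(-150,150))
E
```

```text
t 30.25 pos [466.5  -4.4 119. ] yaw 267.36 F [ 0.9  1.5 -0.4] w 85.6300402355714
bar [ 305  194   21  138 2505] ztop 70.3 (array([467.1,  -4.1]), array([90.8, 11.7]), 87.62)
```

Request:
{"op": "apply_moves", "data": {"plan": [-1,0,0,-0.025,0,-1,0,0,-0.05,0,-1,0,0,-0.068,0,-1,0,0,-0.074,0,-1,0,0,-0.074,0,1,0,0,-0.074,0,1,0,0,-0.074,0,1,0,0,-0.074,0]}}

```text
clock: 30.97
position: [468.8, -3.5, 47.7]
ee_rot: [-0.691, 0.723, -0.001, 0.002]
contact_force: [-0.1, 0.1, 0.1]
gripper_width: 51.8
```

Request:
{"op": "apply_moves", "data": {"plan": [1,0,0,0,0,1,0,0,0,0,1,0,0,0,0,1,0,0,0,0,1,0,0,0,0,1,0,0,0,0,1,0,0,0,0]}}

```text
clock: 31.55
position: [468.1, -3.8, 46.5]
ee_rot: [-0.691, 0.723, -0.0, 0.0]
contact_force: [0.7, -0.6, 4.8]
gripper_width: 10.6
```

Request:
{"op": "apply_moves", "data": {"plan": [1,0,0,0.01,0,1,0,0,0.03,0,1,0,0,0.055,0,1,0,0,0.085,0,1,0,0,0.115,0,1,0,0,0.145,0,1,0,0,0.163,0,1,0,0,0.163,0]}}

```text
clock: 32.22
position: [469.2, -3.5, 212.5]
ee_rot: [-0.691, 0.723, -0.002, 0.003]
contact_force: [0.7, 0.5, -1.9]
gripper_width: 10.2
```

Request:
{"op": "apply_moves", "data": {"plan": [1,0.002,0.02,0,0,1,0.005,0.055,0,0,1,0.009,0.095,0,0,1,0.013,0.135,0,0,1,0.017,0.175,0,0,1,0.02,0.215,0,0,1,0.023,0.25,0,0,1,0.025,0.283,0,0]}}

```text
clock: 32.88
position: [491.1, 280.6, 206.1]
ee_rot: [-0.691, 0.723, 0.001, -0.002]
contact_force: [0.7, -0.5, -1.5]
gripper_width: 10.6
```

Request:
{"op": "apply_moves", "data": {"plan": [1,0,0,0,0,1,0,0,0,0,1,0,0,-0.02,0,1,0,0,-0.04,0,1,0,0,-0.06,0,1,0,0,-0.075,0,1,0,0,-0.08,0,1,0,0,-0.08,0]}}

```text
clock: 33.55
position: [491.1, 277.0, 126.6]
ee_rot: [-0.69, 0.724, 0.0, -0.003]
contact_force: [0.4, 0.5, -3.3]
gripper_width: 10.9
```

```bash
python3 - <<'E'
from h import *
d,T=snap("x")
E
```

```text
t 33.55 pos [491.1 277.  126.6] yaw 267.25 F [ 0.4  0.5 -3.3] w 10.85135505209326
```

View pics/x.png

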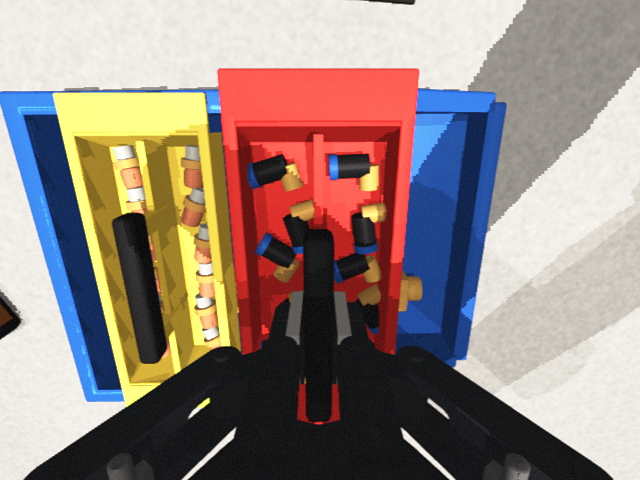

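The red tray is clear of yellow and level over the bin. I lower it.

Request:
{"op": "apply_moves", "data": {"plan": [1,0,0,-0.01,0,1,0,0,-0.02,0,1,0,0,-0.03,0,1,0,0,-0.038,0,1,0,0,-0.043,0,1,0,0,-0.046,0,1,0,0,-0.048,0,1,0,0,-0.048,0]}}

```text
clock: 34.27
position: [492.5, 279.1, 80.7]
ee_rot: [-0.691, 0.723, -0.0, -0.0]
contact_force: [-0.0, 0.1, -2.3]
gripper_width: 10.9
```

Request:
{"op": "apply_moves", "data": {"plan": [1,0,0,-0.001,0,1,0,0,-0.002,0,1,0,0,-0.003,0,1,0,0,-0.003,0,1,0,0,-0.003,0]}}

```text
clock: 34.68
position: [492.9, 279.4, 79.5]
ee_rot: [-0.691, 0.723, -0.0, 0.001]
contact_force: [-2.5, 0.2, 5.6]
gripper_width: 11.1
```

Seated at the original pose, within 0.3 mm. I release and retreat.

Request:
{"op": "apply_moves", "data": {"plan": [0,0,0,0,0,0,0,0,0,0,-1,0,0,0,0,-1,0,0,0,0,-1,0,0,0,0,-1,0,0,0,0,-1,0,0,0.01,0,-1,0,0,0.03,0]}}

```text
clock: 35.35
position: [491.2, 277.9, 106.4]
ee_rot: [-0.69, 0.723, 0.0, -0.003]
contact_force: [0.4, 0.4, 0.5]
gripper_width: 85.4
```

Request:
{"op": "apply_moves", "data": {"plan": [-1,0,0,0.03,0,-1,0,0,0.06,0,-1,0,0,0.1,0,-1,0,0,0.14,0,-1,0,0,0.18,0,-1,0,0,0.2,0,-1,0,0,0.2,0,-1,0,0,0.2,0]}}

```text
clock: 36.02
position: [492.6, 279.3, 310.2]
ee_rot: [-0.69, 0.723, 0.0, 0.002]
contact_force: [0.3, 0.4, -1.3]
gripper_width: 85.5
```

```bash
python3 - <<'E'
from h import *
d,T=snap("y");bars(d,T)
W=cloud(d,T);m=masks(d["color"])
for c in("red","yellow"):
    k=m[c]&(W[...,2]>66)&(W[...,2]<82);print(c,k.sum(),np.nanmedian(W[k][:,2]),rect(W[k]))
al=(W[...,2]<45)&(W[...,2]>8)&(W[...,0]>390)&(W[...,0]<465)&(W[...,1]>290)&(W[...,1]<375)&~m["blue"]&~m["red"]
print("manif",rect(W[al]))
s,_=snap("y_side","side");t,T=snap("y_top","top")
W=cloud(t,T)
k=(W[...,2]>50)&(W[...,2]<100)&(W[...,1]<-330)&(W[...,1]>-520)&(W[...,0]>350)&(W[...,0]<800);print("carton",rect(W[k]))
E
```

```text
t 36.02 pos [492.6 279.3 310.2] yaw 267.33 F [ 0.3  0.4 -1.3] w 85.52413247798263
bar [313 162  12  84 883] ztop 103.5 (array([491.9, 279.9]), array([89.1, 11.4]), 87.62)
bar [ 217  165   20   83 1064] ztop 103.4 (array([588. , 278.1]), array([88.5, 14.5]), 87.26)
red 4672 73.52690236858376 (array([492.3, 281.7]), array([211.5,  80.5]), 87.3)
yellow 2557 73.66923785043878 (array([590.9, 279.2]), array([210.4,  80. ]), 87.73)
manif (array([436.2, 323.4]), array([69.4, 54.4]), -86.47)
t 36.07 pos [492.  278.9 308.2] yaw 267.32 F [ 1.1 -0.6 -0.8] w 85.410526546404
t 36.12 pos [491.8 278.7 307.1] yaw 267.33 F [ 0.3 -0.1  0.1] w 85.50033480016756
carton (array([ 512.9, -469.7]), array([81.8, 73.1]), -2.57)
```

View pics/y.png

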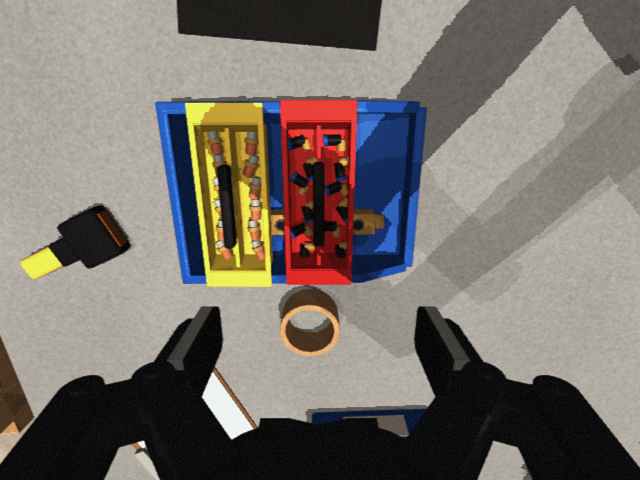

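View pics/y_side.png

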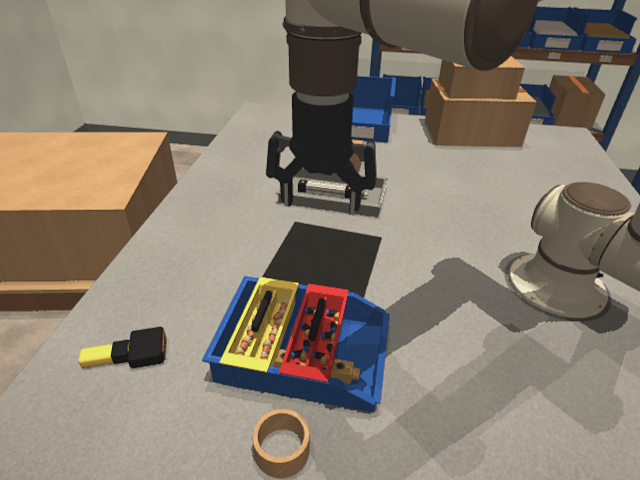

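Both trays hang at their old places, the cylinder is in the order tray, and the manifold's front end shows at (370,222) px. My manifold mask spread into other pixels, so I recheck it and then hand in.

```bash
python3 - <<'E'
from h import *
for t in("b","y"):
    d=load(f"/tmp/{t}.npz");T=T_wc(d,d);W=cloud(d,T);m=masks(d["color"])
    k=(W[...,2]<36)&(W[...,2]>22)&(W[...,0]>390)&(W[...,0]<450)&(W[...,1]>290)&(W[...,1]<360)&~m["blue"]&~m["red"]
    n,l,st,ce=cv2.connectedComponentsWithStats(k.astype(np.uint8));i=1+st[1:,4].argmax()
    P=W[l==i];print(t,st[i],P[:,0].min().round(1),np.median(P[:,1]).round(1))
from bench import arm
print(arm.read_state()["joint_vel"].round(3)); print(arm.job_done())
E
```

```text
b [382 204  28  24 498] 408.9 324.4
y [353 212  31  23 596] 409.8 324.0
[-0.001  0.01  -0.003  0.004 -0.     0.001]
the job is handed in; nothing more can be done
None
```

The cylinder is in the order tray and both trays hang back in the bin at their old places. I handed the job in at about 36 s; it reported no verdict.

- **Trays:** both were lifted by their bars and stood level on the mat, each pressing lightly on it before release. After hanging back, both were level, with gripper poses at release within 0.5 mm of the original grip. The camera agreed to about 1 mm for red and 2 mm for yellow.
- **Cylinder:** it lies flat and central in the order tray (barrel top at 31.6 mm).
- **Manifold:** its front end was within 1 mm of where it started. My first check of it gave a meaningless value because the colour mask spread; the stricter recheck was clean.
- **Bystanders:** the carton stayed within 1 mm. I checked the tape roll only by eye in the pictures, and it looked unmoved.
- **Contact with the bin:** while reaching down for the cylinder, the gripper pressed on the bin's side wall with about 14 N, below the 40 N limit. I eased it off before gripping.

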